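# Post a carton through the spring flap of a returns chute

## Task

Post the small white carton with the orange band, which stands on the deck of the white returns chute: push the blue self-closing flap open with one finger and, while that finger keeps it open, push the carton over the sill with the other finger so that it drops into the catch bin behind, the flap never touching it. Only push the carton, gently, without pinching or lifting it; then take the hand out so that the flap swings fully shut, and leave everything else where it stands.

Things in the scene. Friction and masses are not known exactly. Their poses are not given: they have to be found in the camera images.
- sill (a point): Mid sill of the fixed white returns chute (426 x 210 mm, open above), at deck height, 75 mm above the table: the straight edge where deck ends and bin begins. Axes: x through the opening into the bin, y left along the sill, z up. Steel posts, 18 mm square, 55 mm high, stand on the sill at y = +95 and -95 mm, 172 mm clear between; no lintel: fingers pass from above, the gripper's body over the posts.
- deck (a point): Middle of the level, smooth grey deck before the sill, on its surface, 110 mm before the sill point (same axes). The deck is 220 mm long (x) and 210 mm wide (y), with blue edge strips 6 mm high at its sides outside |y| = 101 mm.
- bin (a point): Middle of the catch bin's floor, 100 mm beyond the sill point and 69 mm below deck height (same axes). The bin inside is 200 mm long (x, from the sill on) and 198 mm wide (y); its side walls end at deck height, its far wall 12 mm higher.
- flap (a joint): Angle of the blue flap about its upright hinge by the left post (x = 0, y = +84 mm in the sill's axes). 0 = shut, across the opening; it grows as the free right end swings into the bin (+x), to 1.6 rad; it cannot swing towards the deck. A spring shuts it: 0.06 N m when shut, plus 0.1 N m per rad; 30 to 60 mm from the hinge a finger needs 1 to 5 N.
- flap_panel: The flap itself: blue plastic, 4 mm thick, from 3 to 165 mm from the hinge, standing 4 to 48 mm above deck height; white stripe along its top. The origin lies on the hinge axis at deck height; the panel runs from it along its own -y.
- carton_center (a point): Centre of the carton to be posted: white, orange band over its middle, 40 mm long (its x), 56 mm wide (y), 40 mm high, about 0.12 kg, loose on the deck, its centre 65 to 110 mm before the sill and about 30 mm right of the deck's middle line, its x axis within 0.15 rad of the sill's x. It slides when pushed and tips into the bin once its centre is past the sill; down there it is clear below the flap's sweep.
- carton: The same carton; origin at the centre of its underside, axes as above.
- spice_jar: Little blue jar with cork lid, 36 mm across and 42 mm high, on the left near corner of the deck; leave alone. Origin at its underside.
- blue_jar: Blue stoneware jar, 74 mm across, 95 mm high, on the table; leave alone. Origin at its underside.
- cream_jar: White stoneware jar, 74 mm across, 95 mm high, on the table; leave alone. Origin at its underside.
- tumbler: Drinking glass, 72 mm across, 90 mm high, on the table; leave alone. Origin at its underside.
- pepper_mill: Dark wooden pepper mill, 50 mm across, 130 mm high, on the table; leave alone. Origin at its underside.
- plain_carton: Plain white carton, 60 mm cube, on the table; leave alone. Origin at its underside.
- green_carton: White carton with a green band, 40 x 56 x 40 mm, on the table; not the one to post, leave alone. Origin at its underside.
Not all that is in view belongs to the job. What is shaped like the carton but black is not meant.

How it is judged:
On the way, in this order (a step that is already met when the one before it is completed fails the run):
1. a finger has pushed the flap open while the carton is still wholly before the sill (value of joint flap above 0.3 rad and contact force between the fingers and flap_panel above 0.3 N and x of carton_center in the frame of sill below -0.018 m and z of carton_center in the frame of sill above 0.01 m), for 0.05 s.
2. the carton has dropped into the bin while a finger still keeps the flap open (value of joint flap above 0.3 rad and contact force between the fingers and flap_panel above 0.3 N and x of carton_center in the frame of sill between 0 and 0.2 m and y of carton_center in the frame of sill between -0.1 and 0.1 m and z of carton_center in the frame of sill below -0.02 m), for 0.05 s.
At the end, for the whole second after the job is handed in: The carton lies at rest in the catch bin (its centre at least 20 mm below deck height and within the bin's walls), and the flap is shut again (within 0.05 rad) (x of carton_center in the frame of sill between 0 and 0.2 m and y of carton_center in the frame of sill between -0.1 and 0.1 m and z of carton_center in the frame of sill below -0.02 m and linear speed of carton below 0.02 m/s and value of joint flap below 0.05 rad); the robot touches nothing.
It fails at once if the flap touched the carton (over 0.5 N) (contact force between carton and flap_panel above 0.5 N).
It fails at once if the carton was lifted more than 15 mm off the deck (z of carton_center in the frame of sill above 0.035 m).
It fails at once if the carton was pinched or shoved hard (over 15 N) (contact force between the fingers and carton above 15 N).
It fails at once if a bystander was moved more than 20 mm (distance of any of spice_jar, blue_jar, cream_jar, tumbler, pepper_mill, plain_carton, green_carton from where it was at the start of the episode above 0.02 m).
It also fails if it takes over 48 s, if anything falls off the work surface, if the arm or the gripper's body presses on something with over 40 N, if the wrist force passes 120 N, or if a joint passes its speed limit or range.

## Robot

A 6-joint arm with a two-finger parallel gripper is mounted at the origin on the work surface. World frame = base frame: x ahead of the robot, y to its left, z up, the work surface at z = 0. Lengths are in m, angles in rad, forces in N, time in s.
With the tool pointing down it reaches from about 0.25 to 0.775 m from the base axis. Payload 8.9 kg.
Tool frame: the origin (TCP) lies midway between the tips of the shut fingers; the grasp point (between the pads) lies 19 mm behind it; x points along the fingers, y is the direction in which the jaws open and shut, and the axes are right-handed (so a half turn about x gives the same grasp; the last joint's range is limited). The gripper opens to 85 mm and grips with 20 to 120 N. Pads are 22 mm wide; open, the fingers measure 114 mm over their backs; the gripper's body (76 mm by 85 mm) begins 54 mm behind the grasp point. The pads swing forward as they close: fully open they stand 13 mm farther back than shut.
Start: joints at [1.186, 0.291, -0.153, 1.127, 0, 1.431], TCP at [0.128, 0.509, 0.231] pointing down, gripper open.
Joint ranges: [-2.52, 2.52], [-0.91, 1.74], [-1.3, 1.37], [-1.96, 2.02], [-1.52, 1.47], [-3.14, 3.14]. Speed limits (rad/s): [2.22, 2.22, 2.79, 3.14, 3.14, 3.14].

## Interface

Orientations are given as a unit quaternion [w, x, y, z].
In Python, from workcell import robot gives the robot as it stands. Calls block until the motion is done:
- robot.move_ptp(position, orientation): joint-space move of the TCP to a pose.
- robot.line_to(position, orientation=None, v=0.15, contact_N=None): straight line of the TCP; orientation=None keeps the orientation; v is the mean speed in m/s. With contact_N (N) it stops when the force on the tool has changed by that much, and returns True; else False.
- robot.move_j(angles): joint-space move.
- robot.open_gripper() and robot.grab(grip_force=None): open the fingers fully, or close them until they stop; grip_force is the grip in N (None keeps the last).
- robot.dwell(seconds).
- robot.ik(position, orientation): joint angles nearest the present ones, or None.
- robot.capture(name): name is "scene" or "side" or "wrist"; returns a dict with "color" (480x640x3 uint8, red, green, blue), "depth" (480x640 float32, m along the optical axis (not along the pixel's ray), 0 where there is no reading), "mtx" (3x3 intrinsics, pixels), "eye" and "attitude" of the camera in the world. Camera axes: x right, y down, z forward; pixel columns grow to the right and rows downward; lengths in m; the calibration is good to about 2 mm. The wrist camera is an equidistant fisheye: a pixel r from the principal point sees the ray r / f radians off the axis. A picture is of the moment at which its call begins.
A pose or a line that the arm cannot do raises robot.IKError and nothing moves.
- robot.finish_job(): hands the job in, once; it reports no verdict.
Trained networks look in a picture, given as the dict that the camera call returned (one of the last four; its "shot" number tells which), for a name from the list of things; names that differ only in an ending like _2 or _b are one class to them, and where a whole thing is asked for, a point or a joint stands for the part that bears it (a point fixed in the world has none). Each returns a list of dicts, best first, with "score" (0 to 1); they miss things now and then, are a little off and sometimes report something else, mostly with a low value. They report only what shows in the picture. A call takes as long as a camera call. They do not tell look-alikes from the thing itself.
- robot.look_for(picture, query): "point" ([x, y, z] in m, in the coordinates of the camera as it stood for that picture, good to about 4 mm: the middle of the surface that is visible of it).
- robot.masks_of(picture, query): "mask" (480x640 bool, what is visible of it).
Readings, each from a call of its own:
- robot.read_t(): time.
- robot.read_q(): joint angles.
- robot.read_joint_velocities(): joint speeds.
- robot.read_joint_torque(): joint torques, N m.
- robot.read_ee_pos(): TCP position.
- robot.read_orientation(): TCP orientation.
- robot.read_wrist_force(): force on the tool from outside, world axes, zero at the start.
- robot.read_torque(): the same for the moment, N m.
- robot.read_finger_gap(): opening from 0.0 (shut) to 1.0 (fully open).
Only numpy, scipy, OpenCV 4.12 (cv2) and the standard library are available. Lean on these libraries where they do the work, as an engineer would, in place of code of your own. Each camera call takes 0.05 s, during which the arm holds its last target. There are 200 camera calls.

## Working session

There is one attempt and no reset: what is moved stays moved. The work goes in short steps, each a Python script; the robot and the scene stay as the last script left them, time stands still between calls to the robot, and variables do not carry over. Pictures are saved under pics/ and viewed, about 8 in all and at most 12, crops included, and the job is handed in when it is done.

```bash
mkdir -p pics; ls; python3 - <<'E'
from workcell import robot
import cv2,numpy as np,pickle
for n in ["scene","side"]:
    p=robot.capture(n); pickle.dump(p,open(n+".pkl","wb"))
    cv2.imwrite(f"pics/{n}1.png",p["color"][:,:,::-1])
    print(n,p["eye"],p["attitude"],p["mtx"].tolist() if hasattr(p["mtx"],'tolist') else p["mtx"])
    for q in ["carton","flap_panel","spice_jar","sill","deck"]:
        try:
            for d in robot.look_for(p,q)[:3]: print(q,d)
        except Exception as e: print(q,e)
print(robot.read_orientation(),robot.read_t())
E
```

```text
pics
scene [0.9613446  0.69232048 0.69493722] [-0.12883212  0.26645043  0.84473263 -0.4459072 ] [[495.7023197172036, 0.0, 321.488817255401], [0.0, 495.7023197172036, 230.93797472419894], [0.0, 0.0, 1.0]]
carton {'point': [0.0207, 0.0396, 0.9738], 'score': 0.88}
carton {'point': [-0.0523, 0.0177, 1.1302], 'score': 0.72}
carton {'point': [0.1778, 0.1721, 0.8901], 'score': 0.58}
flap_panel {'point': [-0.0042, 0.0828, 0.9123], 'score': 0.57}
spice_jar {'point': [0.1616, 0.0396, 0.9858], 'score': 0.87}
spice_jar {'point': [-0.0624, -0.1624, 1.3432], 'score': 0.44}
sill {'point': [-0.018, 0.1403, 0.9218], 'score': 0.88}
deck {'point': [-0.0238, 0.1474, 0.922], 'score': 0.75}
side [ 0.4194225  -0.80711227  1.03283471] [-0.34937406  0.93545841 -0.04786112  0.02376212] [[505.4016127092865, 0.0, 318.3560085484325], [0.0, 505.4016127092865, 237.1146417841181], [0.0, 0.0, 1.0]]
carton {'point': [-0.0102, -0.0328, 1.2473], 'score': 0.93}
carton {'point': [-0.0862, -0.1469, 1.4474], 'score': 0.68}
carton {'point': [-0.0114, 0.1351, 1.1983], 'score': 0.64}
flap_panel {'point': [0.0483, -0.086, 1.3052], 'score': 0.68}
spice_jar {'point': [0.1792, 0.3117, 1.0071], 'score': 0.73}
sill {'point': [0.0484, -0.0428, 1.3199], 'score': 0.8}
deck {'point': [0.046, -0.0419, 1.3195], 'score': 0.64}
[ 0.70178662  0.08670457  0.70175897 -0.08667297] 0.6
```

View pics/scene1.png

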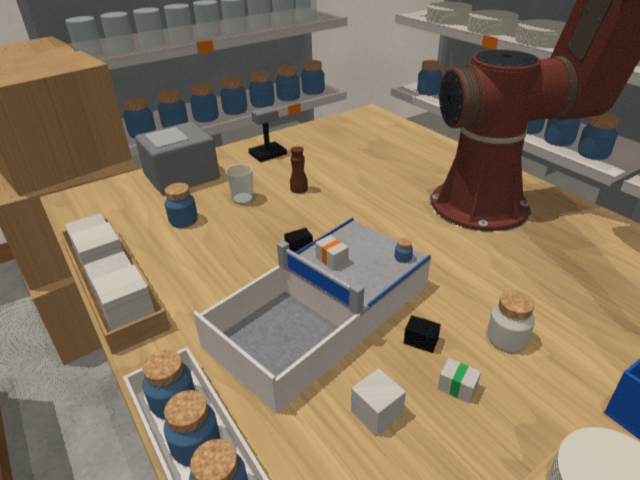

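View pics/side1.png

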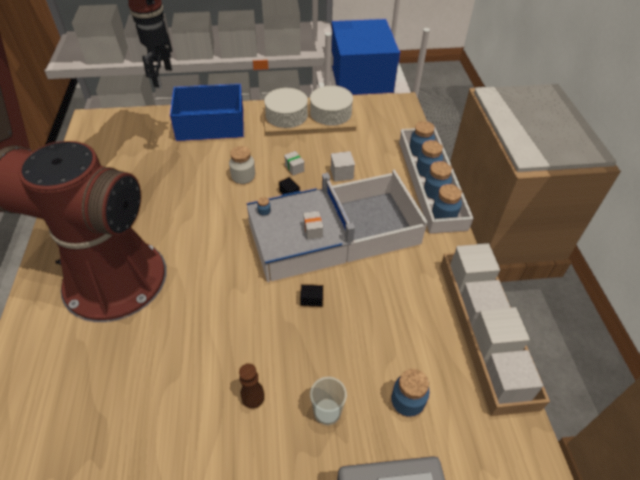

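The chute sits ahead of the robot with its sill's x pointing away. The carton is at (332,252) in the scene view and the jar at (403,250). Next I'll fit the chute and carton from depth.

```bash
cat > h.py <<'E'
import numpy as np,cv2,pickle
from scipy.spatial.transform import Rotation as R
def rot(q): return R.from_quat([q[1],q[2],q[3],q[0]])
def cloud(p):
    d=p["depth"];K=np.array(p["mtx"]);v,u=np.mgrid[:480,:640]
    P=np.stack([(u-K[0,2])/K[0,0]*d,(v-K[1,2])/K[1,1]*d,d],-1)
    W=rot(p["attitude"]).apply(P.reshape(-1,3)).reshape(P.shape)+p["eye"]
    W[d==0]=np.nan
    return W
E
python3 - <<'E'
from h import *
from scipy import ndimage
for n in ["scene","side"]:
    p=pickle.load(open(n+".pkl","rb"));W=cloud(p)
    z=W[...,2]; m=(z>.055)&(z<.14)
    # start: component
    l,k=ndimage.label(m)
    for (u,v) in ([(370,255)] if n=="scene" else [(280,235)]):
        c=l==l[v,u]; print(n,c.sum(),W[v,u])
    pts=W[c]; r=cv2.minAreaRect(pts[:,:2].astype(np.float32)*1000);print(r, cv2.boxPoints(r).tolist())
    col=p["color"].astype(int)
    b=c&(col[...,2]-col[...,0]>50)
    pt=W[c&(z>.124)]; print("posts"); 
    from scipy.cluster.vq import kmeans2
    if len(pt)>4: 
        ce,la=kmeans2(pt[:,:2],2,seed=1,minit='++');print(ce,np.bincount(la),[pt[la==i].max(0) for i in (0,1)],[pt[la==i].min(0) for i in (0,1)])
    g=(abs(z-.115)<.006)&c&(col.min(-1)>110)
    l2,k2=ndimage.label(g)
    for i in range(1,k2+1):
        q=W[l2==i]
        if len(q)>40: print("cart",len(q),q.mean(0),cv2.minAreaRect(q[:,:2].astype(np.float32)*1000))
    dk=c&(abs(z-.075)<.008);print("deckz",np.nanmedian(z[dk]))
    table=(abs(z)<.01);print("table",np.nanmedian(z[table]))
    o=c&(col[...,0]-col[...,2]>90);print("orange",o.sum(),np.nanmean(W[o],0))
    for q in [.1]: pass
E
```

```text
scene 11998 [0.43588927 0.07858304 0.07720953]
((569.6575927734375, 93.4817123413086), (429.05303955078125, 214.0757293701172), 11.684830665588379) [[337.8986511230469, 154.85374450683594], [381.2549743652344, -54.78558349609375], [801.41650390625, 32.10968017578125], [758.0601806640625, 241.74900817871094]]
posts
[[0.59229988 0.02043716]
 [0.55996303 0.17704237]] [112 149] [array([0.60417305, 0.09884927, 0.13280687]), array([0.57567066, 0.19976885, 0.13378261])] [array([ 0.57692997, -0.006422  ,  0.12400366]), array([0.54618269, 0.10437415, 0.12401013])]
cart 138 [0.5112867  0.02744996 0.11576189] ((509.70977783203125, 27.649791717529297), (40.52151107788086, 23.55086326599121), 5.022733688354492)
cart 160 [0.50746239 0.06318031 0.11548652] ((506.8456726074219, 61.92417907714844), (40.81906509399414, 23.283939361572266), 6.466973304748535)
deckz 0.07585028069178384
table 0.0011708385337706462
orange 133 [0.51691695 0.04525055 0.10824345]
side 7526 [0.42291954 0.03659263 0.07419106]
((570.5764770507812, 95.20618438720703), (429.3689880371094, 220.27395629882812), 11.581747055053711) [[338.1513671875, 159.99937438964844], [382.3748779296875, -55.78963851928711], [803.0015869140625, 30.412994384765625], [758.778076171875, 246.20201110839844]]
posts
[[0.55527738 0.18548092]
 [0.59251788 0.00202685]] [40 45] [array([0.56359876, 0.19739175, 0.13173195]), array([0.60214872, 0.01781439, 0.13135373])] [array([0.54564281, 0.17292614, 0.12420116]), array([ 0.5833881 , -0.00872321,  0.12400743])]
cart 87 [0.50458881 0.061717   0.11317026] ((505.22662353515625, 61.115291595458984), (40.16344451904297, 20.5669002532959), 5.034753322601318)
cart 126 [0.50840811 0.02697473 0.11291295] ((507.98748779296875, 28.743900299072266), (39.19016647338867, 27.34046745300293), 3.3526690006256104)
deckz 0.07300548533482676
table -0.0018204929688554472
orange 48 [0.50602597 0.04574372 0.11311198]
```

Chute fit: sill about (0.5755, 0.095), yaw 0.202. Carton in the sill frame: about (-0.076, -0.036), yaw -0.11.

Plan:
- **Stage A:** with the fingers shut, push the carton square up to x ≈ -0.033.
- **Stage B:** with the hand open and turned diagonally, one straight stroke along sill x does the job. The leading finger opens the flap near the hinge and the trailing finger then pushes the carton.

```bash
cat >> h.py <<'E'
YAW=0.202; S0=np.array([.5755,.095,.075])
c,s=np.cos(YAW),np.sin(YAW); RS=np.array([[c,-s,0],[s,c,0],[0,0,1]])
def w(x,y,z): return (S0+RS@np.array([x,y,z])).tolist()      # sill -> world
def sill(P): return (np.asarray(P)-S0)@RS                      # world -> sill
def down(a):  # tool y at angle a in sill frame
    a+=YAW; X=np.array([0,0,-1.]);Y=np.array([np.cos(a),np.sin(a),0]);Z=np.cross(X,Y)
    q=R.from_matrix(np.stack([X,Y,Z],1)).as_quat(); return [q[3],q[0],q[1],q[2]]
def best(robot,pos,a):
    j=[(robot.ik(pos,down(b)),b) for b in (a,a+np.pi)]
    j=[(abs(np.array(q)[5]),b) for q,b in j if q is not None]; return down(min(j)[1])
E
cat > look.py <<'E'
from h import *
from scipy import ndimage
from workcell import robot
def carton(tag=None):
    for n in ["scene","side"]:
        p=robot.capture(n);W=sill(cloud(p));col=p["color"].astype(int)
        if tag: cv2.imwrite(f"pics/{n}{tag}.png",p["color"][:,:,::-1])
        roi=(W[...,0]>-.15)&(W[...,0]<.19)&(abs(W[...,1])<.075)
        o=roi&(col[...,0]-col[...,2]>70); t=roi&(abs(W[...,2]-.04)<.007)&(W[...,0]<.03)&((col.min(-1)>110)|o)
        l,k=ndimage.label(t)
        if k:
            t=l==1+np.argmax(ndimage.sum(t,l,range(1,k+1)))
            q=W[t][:,:2].astype(np.float32)*1000
            print(n,"top",t.sum(),cv2.minAreaRect(q))
        if o.sum(): print(n,"orange",o.sum(),np.nanmean(W[o],0).round(4))
        fl=(W[...,0]>-.01)&(W[...,0]<.17)&(abs(W[...,1])<.09)&(col[...,2]-col[...,0]>50)&(W[...,2]>.01)&(W[...,2]<.055)
        if fl.sum()>30:
            q=W[fl][:,:2]-[0,.084]; a=np.arctan2(q[:,0],-q[:,1]); print(n,"flap~",np.median(a[np.hypot(*q.T)>.08]).round(3))
E
python3 - <<'E'
from h import *
from workcell import robot
from look import carton
carton()
y=-.036
o=best(robot,w(-.13,y,.2),np.pi/2)
robot.move_ptp(w(-.13,y,.14),o); robot.grab(20)
robot.line_to(w(-.13,y,.010),o,v=.1)
print(robot.read_t(),robot.read_wrist_force(),robot.read_finger_gap(),sill(robot.read_ee_pos()))
robot.line_to(w(-.066,y,.010),o,v=.04)
print(robot.read_t(),robot.read_wrist_force())
robot.line_to(w(-.085,y,.010),o,v=.08)
robot.line_to(w(-.085,y,.15),o,v=.15)
robot.line_to(w(-.25,y,.20),o,v=.25)
carton("A"); print(robot.read_t())
E
```

```text
scene top 392 ((-75.5665283203125, -36.04701614379883), (57.301483154296875, 42.37557601928711), 83.20313262939453)
scene orange 146 [-0.0676 -0.0371  0.0324]
scene flap~ 0.025
side top 278 ((-77.82196807861328, -37.041873931884766), (61.84242630004883, 39.862300872802734), 83.82478332519531)
side orange 64 [-0.0783 -0.034   0.0378]
4.9917 [ 0.70429706  0.72515109 -0.3662492 ] 0.0004790828620659991 [-0.12962795 -0.03610179  0.01044135]
6.7417 [-0.03680773  0.38408504 -0.31063732]
scene top 450 ((-25.912748336791992, -33.56346130371094), (60.17448043823242, 57.47466278076172), 2.947977304458618)
scene orange 106 [-0.0311 -0.0333  0.0408]
scene flap~ 0.025
side top 276 ((-35.842227935791016, -33.28997802734375), (59.05179214477539, 40.97425842285156), 89.9209213256836)
side orange 69 [-0.0365 -0.0312  0.0372]
9.15
```

```bash
python3 - <<'E'
import cv2
a=cv2.imread("pics/sceneA.png")[200:400,190:450];b=cv2.imread("pics/sideA.png")[170:290,230:430]
cv2.imwrite("pics/A.png",cv2.hconcat([cv2.resize(a,(390,300)),cv2.resize(b,(400,300))]))
E
```

```text
(no output)
```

View pics/A.png

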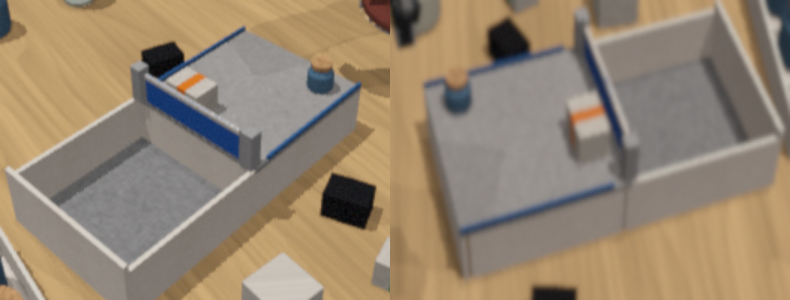

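The carton is square, just before the shut flap (about (193,88) in the left crop), with the jar untouched. Now the diagonal two-finger stroke, with checks on the way.

```bash
python3 - <<'E'
from h import *
from workcell import robot
from look import carton
a=np.arctan2(71,70); y=.0045
o=best(robot,w(-.06,y,.15),a)
robot.move_ptp(w(-.062,y,.12),o); robot.open_gripper()
robot.line_to(w(-.060,y,-.002),o,v=.1)
print(robot.read_t(),robot.read_finger_gap(),robot.read_wrist_force()@RS)
robot.line_to(w(-.034,y,-.002),o,v=.04); print(robot.read_t(),robot.read_wrist_force()@RS)
carton("B1")
robot.line_to(w(-.022,y,-.002),o,v=.04); print(robot.read_t(),robot.read_wrist_force()@RS)
carton("B2")
import cv2
p=robot.capture("wrist");cv2.imwrite("pics/wB2.png",p["color"][:,:,::-1])
a=cv2.imread("pics/sceneB2.png")[190:370,210:450];b=cv2.imread("pics/sideB2.png")[170:290,230:390]
cv2.imwrite("pics/B2.png",cv2.hconcat([cv2.resize(a,(400,300)),cv2.resize(b,(400,300))]))
E
```

```text
12.2417 1.002432936036754 [0.00702843 0.42685043 0.59949023]
13.0417 [-1.76999374  0.18891508  0.67464957]
scene top 317 ((-33.681358337402344, -33.997459411621094), (55.71726989746094, 40.55344009399414), 89.23077392578125)
scene orange 747 [-0.0129 -0.0007  0.4016]
scene flap~ 0.262
side top 253 ((-35.96323013305664, -34.56950378417969), (61.671470642089844, 40.50877380371094), 87.66621398925781)
side orange 61 [-0.0364 -0.0324  0.0426]
side flap~ 0.228
13.5917 [-1.48970872 -1.94831384  0.83176318]
scene top 315 ((-22.14506721496582, -34.395721435546875), (41.24460220336914, 57.71508026123047), 0.35900092124938965)
scene orange 787 [-0.0009 -0.0007  0.4022]
scene flap~ 0.502
side top 241 ((-23.789356231689453, -34.072784423828125), (62.481197357177734, 39.78176498413086), 89.26786804199219)
side orange 75 [-0.0155 -0.0338  0.0997]
side flap~ 0.469
```

View pics/B2.png

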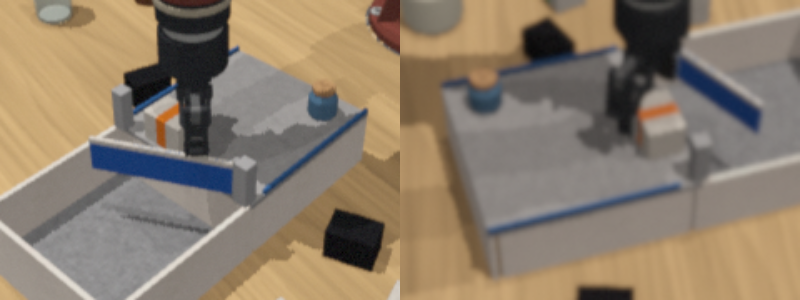

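View pics/wB2.png

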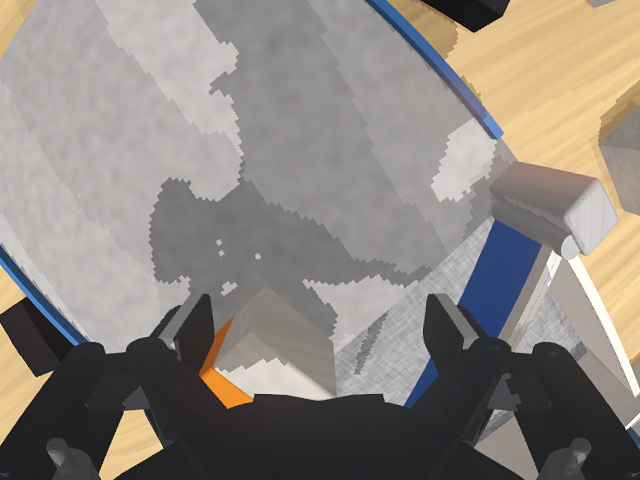

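The flap is at about 0.48 rad, held by the leading finger. The carton is straight at x ≈ -0.023, so step 1 holds. Continuing.

```bash
python3 - <<'E'
from h import *
from workcell import robot
from look import carton
y=.0045
robot.line_to(w(-.008,y,-.002),v=.04); print(robot.read_t(),robot.read_wrist_force()@RS); carton("B3")
robot.line_to(w(.008,y,-.002),v=.04); robot.dwell(.4); print(robot.read_t(),robot.read_wrist_force()@RS); carton("B4")
for n in "34":
  pass
a=cv2.imread("pics/sceneB4.png")[190:370,210:450];b=cv2.imread("pics/sideB4.png")[170:290,250:410]
cv2.imwrite("pics/B4.png",cv2.hconcat([cv2.resize(a,(400,300)),cv2.resize(b,(400,300))]))
E
```

```text
14.2417 [-1.46037243 -2.92694084  0.33138336]
scene top 308 ((-8.356449127197266, -32.943206787109375), (41.43623352050781, 56.94134521484375), 1.035901427268982)
scene orange 844 [0.0127 0.0005 0.4055]
scene flap~ 0.717
side top 239 ((-10.217838287353516, -32.65892028808594), (39.43975830078125, 59.92087936401367), 1.4499458074569702)
side orange 65 [-0.0066 -0.0327  0.0628]
side flap~ 0.686
15.2917 [ 0.52406872 -3.90926199 -0.08709058]
scene top 12 ((22.49258041381836, 68.55940246582031), (2.5265183448791504, 12.373237609863281), 51.280433654785156)
scene orange 771 [0.0294 0.0064 0.4743]
scene flap~ 0.908
side orange 10 [ 0.0446 -0.0168  0.1223]
side flap~ 0.883
```

View pics/B4.png

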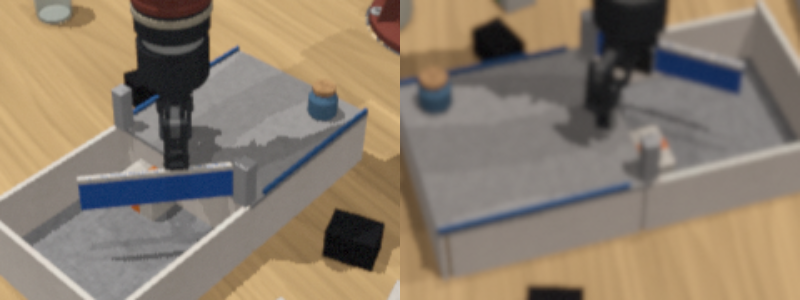

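The carton appears past the sill (side crop (652,145)). I'll check how low it lies before letting go of the flap.

```bash
python3 - <<'E'
from h import *
from workcell import robot
for n in ["side","scene"]:
    p=robot.capture(n);W=sill(cloud(p));col=p["color"].astype(int)
    o=(W[...,0]>-.02)&(W[...,0]<.15)&(abs(W[...,1])<.092)&(W[...,2]<.06)&(col[...,0]-col[...,2]>50)
    print(n,o.sum(),W[o].round(3)[::3].tolist()[:12])
    m=(W[...,0]>.004)&(W[...,0]<.15)&(W[...,1]<.03)&(W[...,1]>-.092)&(W[...,2]>-.06)&(W[...,2]<.0)
    print(m.sum(),np.percentile(W[m],[1,25,50,75,99],axis=0).round(3).tolist())
    for d in robot.look_for(p,"carton")[:3]: print(d["score"],sill(rot(p["attitude"]).apply(d["point"])+p["eye"]).round(3))
E
```

```text
side 8 [[0.042, -0.027, -0.032], [0.059, 0.002, -0.072], [0.039, -0.036, -0.034]]
104 [[0.011, -0.063, -0.047], [0.026, -0.059, -0.034], [0.033, -0.041, -0.032], [0.039, -0.015, -0.03], [0.043, -0.005, -0.026]]
0.63 [-0.131 -0.201 -0.036]
scene 27 [[0.005, -0.043, -0.029], [0.008, -0.04, -0.027], [0.011, -0.042, -0.029], [0.066, 0.028, 0.049], [0.044, -0.032, -0.058], [0.043, -0.036, -0.065], [0.043, -0.028, -0.059], [0.044, -0.03, -0.062], [0.043, -0.03, -0.066]]
179 [[0.005, -0.062, -0.06], [0.015, -0.052, -0.055], [0.028, -0.022, -0.046], [0.041, -0.007, -0.028], [0.044, -0.005, -0.026]]
0.69 [-0.068  0.184 -0.033]
0.68 [ 0.027 -0.015 -0.051]
0.57 [-0.104 -0.18  -0.047]
```

The carton lies flat on the bin floor (top at z ≈ -0.029, centre about (0.024, -0.034)) with the flap still held. I'll back out slowly so the flap closes softly, then go up.

```bash
python3 - <<'E'
from h import *
from workcell import robot
from look import carton
y=.0045
robot.line_to(w(-.062,y,-.002),v=.06); print(robot.read_t(),robot.read_wrist_force()@RS)
robot.line_to(w(-.062,y,.13),v=.15)
robot.line_to(w(-.25,y,.2),v=.25); robot.dwell(.5); carton("C")
for n in ["side","scene"]:
    p=robot.capture(n);W=sill(cloud(p))
    m=(W[...,0]>.008)&(W[...,0]<.18)&(abs(W[...,1])<.09)&(W[...,2]>-.06)&(W[...,2]<-.01)
    q=W[m&(W[...,2]>-.034)];print(n,len(q),q.mean(0).round(3))
print(robot.read_t(),robot.read_wrist_force())
a=cv2.imread("pics/sceneC.png")[190:370,210:450];b=cv2.imread("pics/sideC.png")[170:290,250:410]
cv2.imwrite("pics/C.png",cv2.hconcat([cv2.resize(a,(400,300)),cv2.resize(b,(400,300))]))
E
```

```text
16.9083 [-0.29768402 -0.01468615  0.39504623]
scene top 22 ((2.8999412059783936, -37.38333511352539), (2.734506607055664, 31.084095001220703), 1.7828481197357178)
scene orange 171 [ 0.0318 -0.0335 -0.0359]
scene flap~ 0.025
side top 16 ((0.6230089664459229, 40.999507904052734), (4.905284404754639, 25.212509155273438), 1.7629414796829224)
side orange 4 [ 0.0448 -0.0259 -0.0404]
side 45 [ 0.037 -0.04  -0.031]
scene 420 [ 0.028 -0.032 -0.029]
19.5917 [-0.30891448 -0.77772155  0.6511309 ]
```

View pics/C.png

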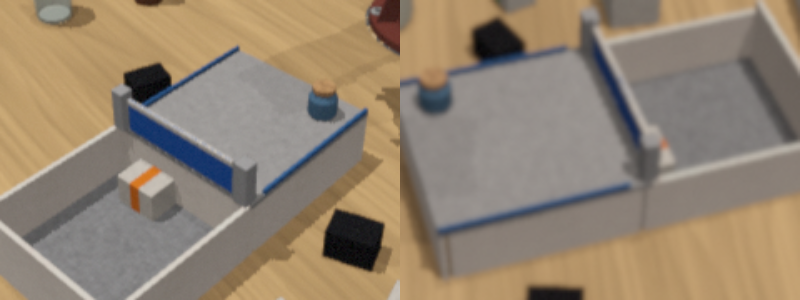

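The carton is at rest in the bin (crop (148,188)), the flap is shut (same 0.025 reading as at the start), and the jar is in place.

```bash
python3 -c "
from workcell import robot
print(robot.finish_job())"
```

```text
the job is handed in; nothing more can be done
None
```

The carton is posted: it dropped into the catch bin while a finger held the flap open, and the job is handed in. No verdict is reported.

- **What I did:** With the fingers shut, I pushed the carton square up to about 36 mm before the sill. I then opened the hand, set it diagonally and made one slow stroke along the sill's x axis in three short steps. The leading finger opened the flap near its hinge, and the trailing finger then pushed the carton over the sill. I backed out slowly so the flap closed softly, then lifted away.
- **Flap while open:** It stood at about 0.5 rad with the carton centre still about 23 mm before the sill, and at about 0.9 rad when the carton dropped. I never saw the flap touch the carton, and every wrist force I read stayed below about 5 N.
- **Last checks:** The carton lies flat on the bin floor, about 50 mm below deck height at roughly x = 0.028, y = -0.032 m. The flap reads the same as it did when shut at the start (0.025 rad in the image). The little blue jar shows no movement, and the hand is clear of everything.
- **Disagreements and gaps:**
  - After the first push, one scene-camera fit of the carton mistook a post for part of it, so I used the side camera and the orange band instead.
  - With the carton in the bin, the carton network also reported look-alikes, and from the side view it missed the carton altogether, so I confirmed it from depth.
  - I did not measure the jars and cartons on the table again at the end, but the hand never went near them at low height.

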